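# Set the strain viewer's analyser to 120 degrees for a lens check

### The job

Get the strain viewer ready to check the lens lying on its stage: press the rocker on the lamp supply fully over to on, and push the lever of the analyser ring round until it stands on the 120-degree mark of the scale, to within three degrees. Do not shove, lift or tip the viewer, the supply or anything else on the desk, and keep off the filter glass in the ring. Either may be done first; finish clear of everything.

Things in the scene. Friction and masses are not known exactly. Their poses are not given: they have to be found in the camera images.
- viewer: Strain viewer, 4.5 kg, loose on rubber feet. Origin on the desk under the analyser ring's axis; own z up, front faces own -x. Grey base 215 x 170 mm (x -85 to +130), white stage top at 55 mm. Column at x +93 to +123 holds a round aluminium head, radius 82 mm, 150 to 166 mm above the desk. Nothing but ring and lever is higher than 166 mm. On the head: black ring, outer radius 58, top at 180 mm.
- ring_axis (a point): Point on the analyser ring's vertical axis, 180 mm above the desk. Around the ring, on the head's rim, runs a half-circle scale: 0 degrees at the viewer's own +y (left end, facing it from the front), 90 at its own -x (front), 180 at its own -y (right end). Short marks every 10 degrees, long ones every 30; the 90 mark is three long lines side by side.
- analyser (a joint): Angle of the analyser ring and its lever = scale reading in rad: 0 on the 0 mark, 1.571 on the 90 mark; grows counter-clockwise seen from above. Stops at -0.12 and 3.26; starts between 0.2 and 1.5. Turns with steady friction (0.10 N m, about 1.1 N at the pin) and stays where it is left.
- lever_pin (a point): Centre of the top of the lever's upright steel pin: 12 mm diameter, 22 mm tall, 94 mm from the ring axis, top 197 mm above the desk, outside the head's rim, free space on both sides. The lever under it: dark steel, 14 mm wide, 170 to 175 mm above the desk, straight out from the ring to radius 106 mm; between ring and pin two rails with a slot that shows the mark beneath.
- mark120 (a point): Outer end of the 120-degree mark, on the head's top face (166 mm above the desk), 81 mm from the ring axis: the first long mark to the right of the triple 90 mark, facing the viewer from its front. The lever is set when pin, this mark and the ring axis are in line seen from above.
- supply: Lamp supply: aluminium box 130 x 85 x 50 mm, 0.9 kg, loose on rubber feet. Origin: centre of its underside; its long side is its own x. On its top a black rocker switch (towards its own -x) and a fixed black dimmer knob (26 mm wide, 15 mm tall, 38 mm from the centre towards its own +x).
- rocker (a joint): Rocker switch in the supply's top, 36 x 24 mm, long along the supply's own x; pivot 22 mm from the box's centre towards its -x, 60 mm above the desk, bezel at 55 mm. 0 is off, with the -x end standing up; 0.30 rad is fully on, with the -x face level. Takes 2 to 4 N on that end and stays where it is left.
- rocker_end (a point): Middle of the face of the rocker's on end (the -x end), 13 mm from the pivot; moves with the rocker, from 64 mm above the desk when off to 60 mm when on.
- filter: The dark round filter glass, 91 mm wide, in the hole of the analyser ring; origin on the ring axis, 166 mm above the desk. Not to be touched.
- lens: Loose clear spectacle lens blank, 66 mm wide, 8.5 mm thick, lying on the viewer's stage below the head. To be left alone.
- glasses: Folded black smart glasses, about 145 x 30 x 46 mm, standing loose in front of the viewer; origin at the underside of the front frame. To be left alone.
- bottle: Clear water bottle, 66 mm wide, 200 mm tall. To be left alone.
- pencil_cup: Dark metal cup with four pencils, 80 mm wide, 180 mm tall with the pencils. To be left alone.
- screwdriver: Small screwdriver, 150 mm long, lying on the desk. To be left alone.
- case: Hard spectacle case, 60 x 162 x 46 mm. To be left alone.
- lens_tray: Grey two-compartment tray with lens blanks, 110 x 170 x 28 mm. To be left alone.
There are look-alikes about, which are no part of the job. What is shaped like the supply but brown or pink is not meant.

How it is judged:
At the end, for the whole second after the job is handed in: The lever is within 0.06 rad (3.4 degrees) of the 120 mark (2.094 rad) and the rocker beyond 0.24 of its 0.30 rad; viewer, supply and lens shifted less than 20 mm, other things less than 30 mm, viewer and supply not tipped, filter glass untouched (value of joint analyser between 2.034 and 2.154 rad and value of joint rocker above 0.24 rad and distance of each of viewer, supply from where it was at the start of the episode below 0.02 m).
It fails at once if the viewer is shoved, lifted or tipped (distance of viewer from where it was at the start of the episode above 0.02 m or angle between viewer's own z axis and vertical above 0.12 rad).
It fails at once if the lamp supply is shoved, lifted or tipped (distance of supply from where it was at the start of the episode above 0.02 m or angle between supply's own z axis and vertical above 0.15 rad).
It fails at once if the filter glass is touched (contact force between filter and anything else above 0.5 N).
It fails at once if the lens on the stage is moved (distance of lens from where it was at the start of the episode above 0.02 m).
It fails at once if something else on the desk is moved or lifted (distance of any of glasses, bottle, pencil_cup, screwdriver, case, lens_tray from where it was at the start of the episode above 0.03 m).
It also fails if it takes over 64 s, if anything falls off the work surface, if the arm or the gripper's body presses on something with over 40 N, if the wrist force passes 120 N, or if a joint passes its speed limit or range.

### The arm

A 6-joint arm with a two-finger parallel gripper is mounted at the origin on the work surface. World frame = base frame: x ahead of the robot, y to its left, z up, the work surface at z = 0. Lengths are in m, angles in rad, forces in N, time in s.
With the tool pointing down it reaches from about 0.35 to 0.775 m from the base axis. Payload 7.3 kg.
Tool frame: the origin (TCP) lies on the centre line of the jaws, within the pads' length; the fingertips stand 11 mm ahead of it and the grasp point (between the pads) lies 8 mm behind it; z points along the fingers, y is the direction in which the jaws open and shut (so a half turn about z gives the same grasp; the last joint's range is limited). The gripper opens to 92 mm and grips with 3 to 60 N. Pads are 19 mm wide; open, the fingers measure 130 mm over their backs; the gripper's body (75 mm by 190 mm) begins 47 mm behind the grasp point.
Start: joints at [1.127, 0.342, 1.524, -0, 1.275, -0.146], TCP at [0.154, 0.502, 0.238] pointing down, gripper open.
Joint ranges: [-2.53, 2.53], [-0.77, 2.02], [0.04, 2.7], [-1, 4.14], [0.28, 2.66], [-3.11, 3.11]. Speed limits (rad/s): [2.57, 2.57, 3.14, 3.14, 3.14, 3.14].

### API

Orientations are given as [roll, pitch, yaw] about the fixed x, y, z axes, in that order (R = Rz(yaw) Ry(pitch) Rx(roll)).
In Python, from cell import robot gives the robot as it stands.
- The arm moves only by the tool jog_arm, never from a script. Its argument "deltas" is one flat list of numbers, 6 for each row, row after row: the shift along the world's x, y, z in units of 0.1 m (1.0 is 0.1 m), then the turn, a rotation vector about the world's x, y, z in units of 90 degrees (1.0 is 90 degrees). A call has 1 to 5 rows; each row is the pose to reach, as a shift and turn from the pose commanded when the call began; what a row does not reach only later rows make up. A row lasts 1/12 s, in which the tool goes at most 41.7 mm and 7.16 degrees, less where a joint would pass 70% of its speed; a pose out of reach is approached as far as the arm can. A call with a number of a shift or a turn outside -1 to 1 is refused whole. A call with a gripper value outside its range is refused whole. "claw" is the opening, from 0 (shut) to 1 (fully open), set as the call begins (left out, the last holds). The fingers move at their own pace and stop on an object; "newtons" is the grip in N (left out, the last holds). Time passes only in rows, so rows that repeat a pose let the fingers close. It gives the time, the measured TCP pose, the force and the opening at its end, in the units of the state.
- robot.observe(): the state, without advancing time (a new reading comes with each control period).
- robot.read_camera(name): name is "scene" or "top" or "wrist"; returns the picture (420x560x3 uint8, red, green, blue); there is no depth.
- robot.camera_params(name): a dict with "fx", "fy", "cx", "cy" (pixels), "R" (3x3) and "t" (3): a world point X has camera coordinates R X + t. Camera axes: x right, y down, z forward; pixel columns grow to the right and rows downward; lengths in m; the calibration is good to about 2 mm. A picture is of the moment at which its call begins: read the wrist's pose just before it. camera_params takes no time and is no camera call; for the wrist camera it gives the pose at the moment of the call.
- robot.hand_in(): hands the job in, once; it reports no verdict.
The state is a dict: "time": time; "qpos": joint angles; "qvel": joint speeds; "joint_efforts": joint torques, N m; "tool_pos": TCP position; "tool_rot": TCP orientation; "contact_force": force on the tool from outside, world axes, zero at the start; "torque": the same for the moment, N m; "opening": finger opening in m.
Only numpy, scipy, OpenCV 4.12 (cv2) and the standard library are available. Lean on these libraries where they do the work, as an engineer would, in place of code of your own. Each camera call takes 0.05 s, during which the arm holds its last target. There are 200 camera calls.

## Working session

There is one attempt and no reset: what is moved stays moved. The work goes in short steps, Python scripts to look and compute and a tool call to move; the robot and the scene stay as the last step left them, time stands still between calls to the robot, and variables do not carry over. Pictures are saved under pics/ and viewed, about 8 in all and at most 12, crops included, and the job is handed in when it is done.

Besides the shell and the picture viewer there is one more tool, called after "Emit:" as name(argument=value, ...) on one line, values as JSON. jog_arm: Moves the arm, as the interface text tells. Its arguments: {"type":"object","properties":{"deltas":{"type":"array","items":{"type":"number"}},"claw":{"type":"number"},"newtons":{"type":"number"}},"required":["deltas"]}

```bash
mkdir -p pics; cat > h.py <<'E'
import numpy as np, cv2
from cell import robot
def shot(cam,name,crop=None,scale=1):
    p=robot.camera_params(cam); im=robot.read_camera(cam)[:,:,::-1]
    cv2.imwrite(f'pics/{name}_full.png',im)
    np.save(f'pics/{name}.npy',p,allow_pickle=True)
    if crop: x0,y0,x1,y1=crop; im=im[y0:y1,x0:x1]
    cv2.imwrite(f'pics/{name}.png',cv2.resize(im,None,fx=scale,fy=scale,interpolation=cv2.INTER_CUBIC))
def back(name,u,v,z):
    p=np.load(f'pics/{name}.npy',allow_pickle=True).item()
    R=np.array(p['R']);t=np.array(p['t'])
    d=R.T@[(u-p['cx'])/p['fx'],(v-p['cy'])/p['fy'],1]; c=-R.T@t
    return (c+d*(z-c[2])/d[2]).round(4)
def proj(name,X):
    p=np.load(f'pics/{name}.npy',allow_pickle=True).item()
    x=np.array(p['R'])@X+np.array(p['t']); return (p['fx']*x[0]/x[2]+p['cx']).round(1),(p['fy']*x[1]/x[2]+p['cy']).round(1)
E
python3 - <<'E'
from h import *
shot('top','top0',None,1.4); shot('scene','sc0',None,1.4)
p=robot.camera_params('top');print(p); o=robot.observe();print(o)
E
```

```text
{'fx': 540.4358843420844, 'fy': 540.4358843420844, 'cx': 276.635489873127, 'cy': 208.05100389186495, 'R': array([[ 0.02418613, -0.99969224, -0.00551794],
       [-0.99750122, -0.02376589, -0.06653192],
       [ 0.0663803 ,  0.0071133 , -0.99776904]]), 't': array([0.0221328 , 0.54870166, 1.88149605])}
{'time': 0.1, 'qpos': array([ 1.12698337e+00,  3.42622221e-01,  1.52490177e+00, -8.87265979e-06,
        1.27539517e+00, -1.46001123e-01]), 'qvel': array([ 0.00097152, -0.00120646, -0.00232315, -0.00011298,  0.00117515,
        0.00023087]), 'joint_efforts': array([ 2.20057067e-03, -4.31996119e+01, -2.44696659e+01,  7.20899552e-02,
        5.25457738e-02, -2.78156949e-05]), 'tool_pos': array([0.15388505, 0.50158632, 0.23713733]), 'tool_rot': array([-3.14027903e+00, -1.84588972e-04,  2.84378329e+00]), 'contact_force': array([-0.18318024,  0.2362156 ,  1.11127711]), 'torque': array([ 0.02290174,  0.03249444, -0.01910661]), 'opening': 0.09190975091575666}
```

View pics/top0.png

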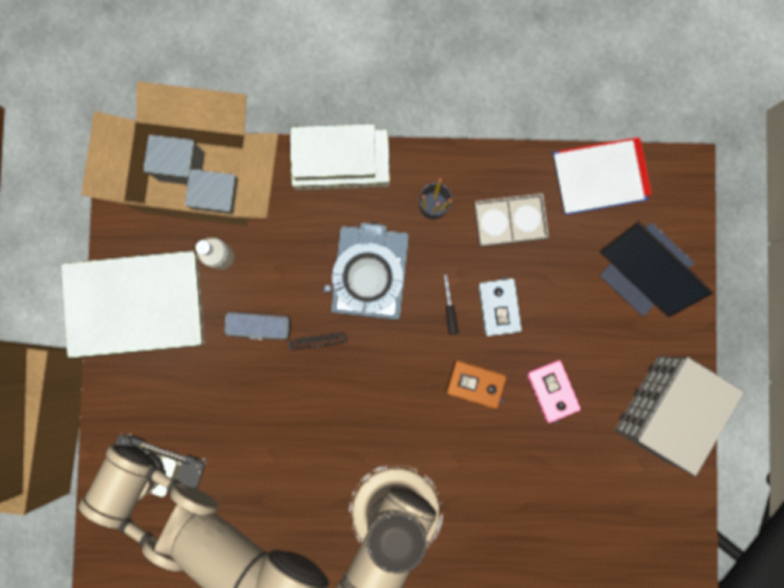

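View pics/sc0.png

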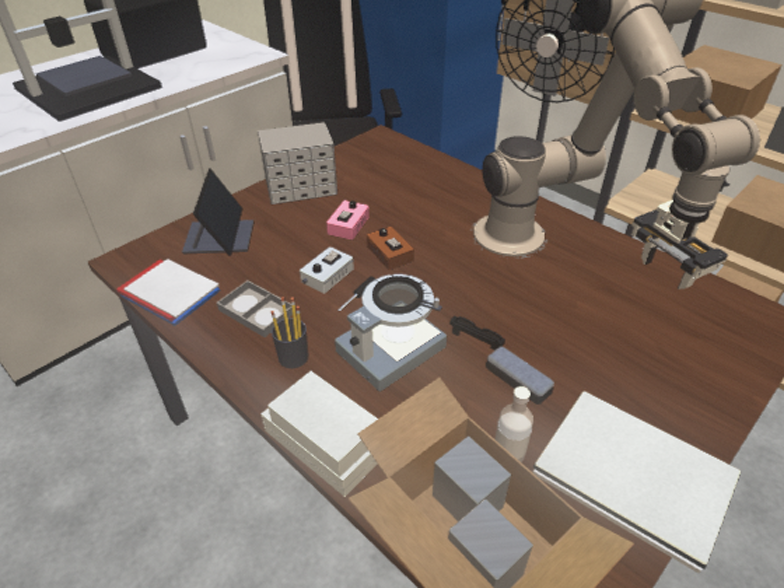

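The top view shows the ring at about (368,277), the lever pin at (327,289), the silver supply at (500,307) with its rocker at (502,316) and the knob at (498,292). All of these are in the 1.4x picture. I'll enlarge this part.

```bash
python3 - <<'E'
from h import *
im=cv2.imread('pics/top0_full.png')[155:245,225:380]
cv2.imwrite('pics/top0c.png',cv2.resize(im,None,fx=5,fy=5,interpolation=cv2.INTER_CUBIC))
for n,u,v,z in [('ring',368,277,.18),('pin',327,289,.197),('rocker',502,316,.06),('knob',498,292,.065)]: print(n,back('top0',u/1.4,v/1.4,z))
E
```

```text
ring [0.5691 0.0793 0.18  ]
pin [0.538  0.1713 0.197 ]
rocker [ 0.4913 -0.2472  0.06  ]
knob [ 0.5496 -0.2359  0.065 ]
```

View pics/top0c.png

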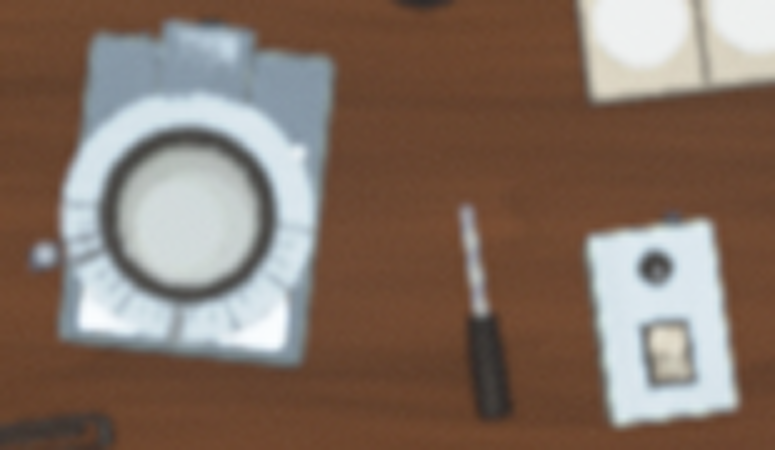

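```bash
python3 - <<'E'
from h import *
f=lambda u,v,z: back('top0',225+(u+.5)/5-.5,155+(v+.5)/5-.5,z)
c=f(188,214,.18);pin=f(43,256,.197);k=f(656,266,.065);r=f(669,352,.06)
print(c,pin,np.hypot(*(pin-c)[:2]),np.arctan2(*(pin-c)[1::-1]))
m=f(177,335,.166);print('m90',m,np.hypot(*(m-c)[:2]),np.arctan2(*(m-c)[1::-1])-np.pi)
d=f(62,338,.05)-f(95,38,.05);print('base side dir',np.arctan2(d[1],d[0]))
print(k,r,(k-r)[:2],np.arctan2(*(k-r)[1::-1]))
E
```

```text
[0.5705 0.0814 0.18  ] [0.54   0.1726 0.197 ] 0.09616491044034721 1.8935333984644038
m90 [0.493 0.087 0.166] 0.07770205917477349 -0.07213269841420722
base side dir 3.0609837630614813
[ 0.5522 -0.2362  0.065 ] [ 0.4937 -0.2466  0.06  ] [0.0585 0.0104] 0.1759396254525282
```

Emit:
jog_arm(deltas=[0.3,-0.2,0.4,0,0,-0.08,0.6,-0.5,0.8,0,0,-0.16,0.9,-0.8,0.9,0,0,-0.2,0.95,-0.8,0.9,0,0,-0.2])

```text
time: 0.43
tool_pos: [0.2501, 0.4207, 0.3298]
tool_rot: [3.139, 0.001, 2.527]
contact_force: [1.0, 0.2, 0.6]
opening: 0.0921
```

Emit:
jog_arm(deltas=[0.3,-0.2,0,0,0,-0.08,0.6,-0.5,0,0,0,-0.16,0.9,-0.8,0,0,0,-0.2,0.95,-0.8,0,0,0,-0.2])

```text
time: 0.77
tool_pos: [0.3476, 0.3377, 0.3274]
tool_rot: [-3.141, 0.003, 2.207]
contact_force: [0.0, 0.2, 0.7]
opening: 0.0915
```

Emit:
jog_arm(deltas=[0.3,-0.2,0,0,0,-0.08,0.6,-0.5,0,0,0,-0.16,0.9,-0.8,0,0,0,-0.2,0.95,-0.8,0,0,0,-0.2])

```text
time: 1.1
tool_pos: [0.4425, 0.2578, 0.327]
tool_rot: [-3.141, 0.003, 1.894]
contact_force: [0.4, -0.3, -0.4]
opening: 0.0918
```

Emit:
jog_arm(deltas=[0.2,-0.2,0,0,0,0,0.4,-0.5,0,0,0,0,0.5,-0.9,0,0,0,0,0.5,-0.9,0,0,0,0])

```text
time: 1.43
tool_pos: [0.4907, 0.1668, 0.3269]
tool_rot: [-3.14, 0.003, 1.897]
contact_force: [0.0, -0.0, -0.5]
opening: 0.0921
```

```bash
python3 - <<'E'
from h import *
print(robot.observe()['qpos'])
shot('wrist','w0',None,1.4)
E
```

```text
[ 0.18150216  0.27687223  1.37171139 -0.00288167  1.49442541 -0.14453592]
```

View pics/w0.png

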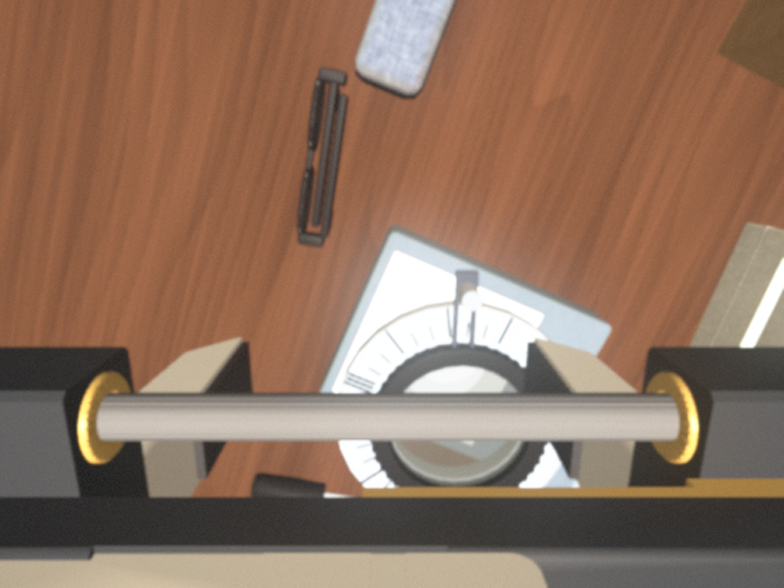

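The wrist view shows the lever pin's top at (471,301), the triple 90 mark at (358,382) and long marks at (508,328) and (398,338). Next I'll turn these into positions.

```bash
python3 - <<'E'
from h import *
b=lambda u,v,z: back('w0',u/1.4,v/1.4,z)
print('pin',b(471,301,.197),'m90',b(345,379,.166),'m60',b(386,328,.166),'m30?',b(513,318,.166))
# rim of head: pts
print('rim L',b(340,384,.166))
import cv2
im=cv2.imread('pics/w0_full.png')[180:340,225:440]
cv2.imwrite('pics/w0c.png',cv2.resize(im,None,fx=3.7,fy=3.7,interpolation=cv2.INTER_CUBIC))
c=np.array([.5705,.0814,.18])
for z in(.166,): 
  for a in (0,30,60,90,120):
    th=np.radians(a+90)-.075; print(a,np.array(proj('w0',np.array([c[0]+.081*np.cos(th),c[1]+.081*np.sin(th),z])))*1.4)
E
```

```text
pin [0.5384 0.1682 0.197 ] m90 [0.4873 0.0843 0.166 ] m60 [0.5015 0.1267 0.166 ] m30? [0.5757 0.1589 0.166 ]
rim L [0.4852 0.0798 0.166 ]
0 [516.18 313.88]
30 [450.94 305.06]
60 [389.34 328.44]
90 [350.  375.9]
120 [342.72 432.04]
```

View pics/w0c.png

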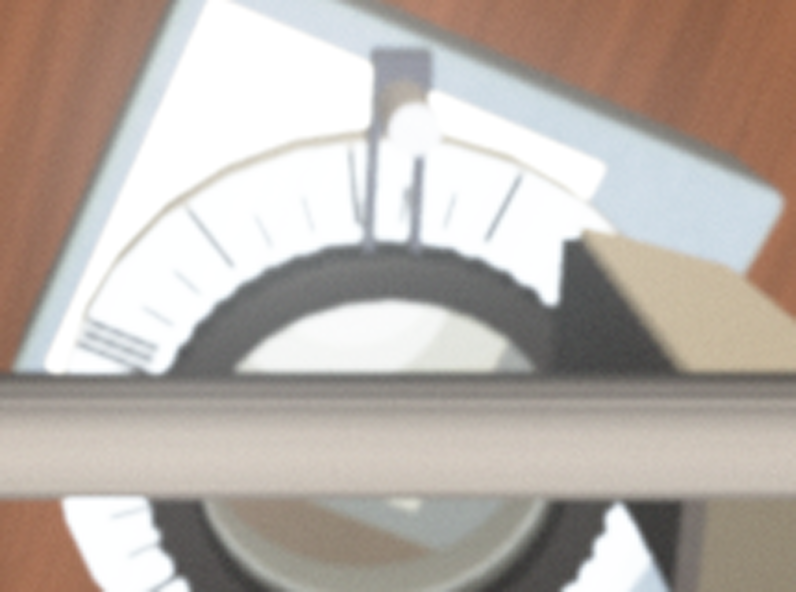

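The crop shows mark outer ends at 0 (521,174), 30 (349,150), 60 (188,206) and 90 (82,335), and the pin's top at (414,126). I'll fit the axis and yaw to these.

```bash
python3 - <<'E'
from h import *
from scipy.optimize import least_squares
b=lambda u,v,z: back('w0',225+(u+.5)/3.7-.5,180+(v+.5)/3.7-.5,z)
P=np.array([b(u,v,.166)[:2] for u,v in[(521,174),(349,150),(188,206),(82,335)]]);A=np.radians([0,30,60,90])
pin=b(414,126,.197)[:2]
f=lambda p:np.concatenate([(P-p[:2]-.081*np.c_[np.cos(A+np.pi/2+p[2]),np.sin(A+np.pi/2+p[2])]).ravel(),[np.hypot(*(pin-p[:2]))-.094]])
s=least_squares(f,[.57,.08,-.08]);p=s.x;print(P,p,s.fun.round(4))
d=pin-p[:2];th=np.arctan2(d[1],d[0]);print('pin',pin,np.hypot(*d),th,'scale deg',np.degrees(th-p[2])-90)
t=np.radians(210)+p[2];print('target pin',p[:2]+.094*np.array([np.cos(t),np.sin(t)]),t)
E
```

```text
[[0.5747 0.1591]
 [0.5335 0.1515]
 [0.5015 0.1257]
 [0.4874 0.0849]] [ 0.56805598  0.0789474  -0.081073  ] [ 0.0001 -0.0006  0.0001 -0.0006  0.0001  0.0007  0.0001 -0.0006  0.0012]
pin [0.5381 0.1693] 0.09518903989610082 1.890936751608699 scale deg 22.9878361052035
target pin [0.48311072 0.03869441] 3.5841184260572643
```

Emit:
jog_arm(deltas=[0.25,0.01,0,0,0,0,0.47,0.02,-0.2,0,0,0,0.47,0.02,-0.5,0,0,0,0.47,0.02,-0.75,0,0,0,0.47,0.02,-0.75,0,0,0], claw=0.5)

```text
time: 1.9
tool_pos: [0.533, 0.175, 0.2472]
tool_rot: [-3.131, -0.002, 1.903]
contact_force: [-0.4, 0.2, -1.0]
opening: 0.0632
```

Emit:
jog_arm(deltas=[0,0,-0.2,0,0,0,0,0,-0.4,0,0,0,0,0,-0.6,0,0,0,0,0,-0.6,0,0,0])

```text
time: 2.23
tool_pos: [0.5341, 0.1749, 0.1905]
tool_rot: [-3.136, -0.001, 1.903]
contact_force: [0.3, -0.0, -0.7]
opening: 0.0463
```

```bash
python3 - <<'E'
from h import *
o=robot.observe();print(o['tool_pos'],o['tool_rot'])
shot('wrist','w1',(130,100,430,420),1.8)
E
```

```text
[0.53405234 0.174889   0.19050419] [-3.13627705e+00 -1.20308373e-03  1.90284638e+00]
```

View pics/w1.png

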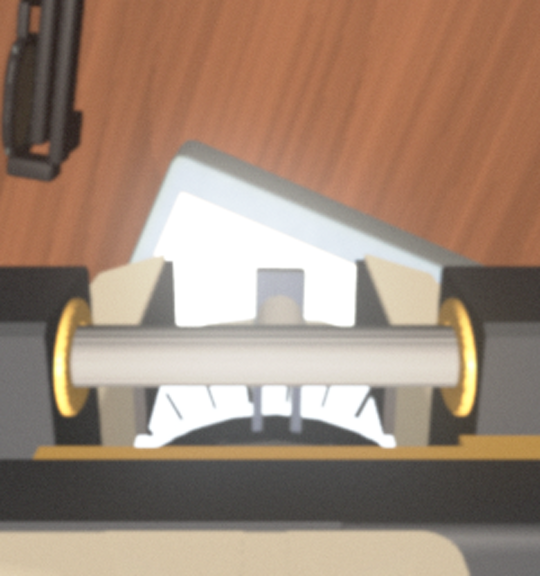

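The pin's top is at (280,310) in this crop, between the fingers at x 170 and 358, so it is straddled. I'll shift inward and close softly.

Emit:
jog_arm(deltas=[0.03,-0.06,0,0,0,0,0.03,-0.06,0,0,0,0,0.03,-0.06,0,0,0,0,0.03,-0.06,0,0,0,0,0.03,-0.06,0,0,0,0], claw=0, newtons=3)

```text
time: 2.7
tool_pos: [0.5393, 0.1679, 0.1935]
tool_rot: [3.14, 0.0, 1.901]
contact_force: [-0.1, -0.9, 0.6]
opening: 0.0173
```

Emit:
jog_arm(deltas=[0,0,0,0,0,0,0,0,0,0,0,0,0,0,0,0,0,0])

```text
time: 2.95
tool_pos: [0.5393, 0.168, 0.1932]
tool_rot: [3.141, 0.0, 1.901]
contact_force: [-0.2, 0.5, 2.7]
opening: 0.0115
```

```bash
python3 - <<'E'
import numpy as np
th=1.886;u=lambda a:np.array([np.cos(a),np.sin(a)])
for k in range(3):
  print([x for i in range(1,6) for x in [*((u(th+i*np.pi/30)-u(th))*.94).round(3).tolist(),0,0,0,round(i/15,3)]]); th+=np.pi/6
E
```

```text
[-0.092, -0.035, 0, 0, 0, 0.067, -0.179, -0.08, 0, 0, 0, 0.133, -0.262, -0.134, 0, 0, 0, 0.2, -0.338, -0.196, 0, 0, 0, 0.267, -0.408, -0.265, 0, 0, 0, 0.333]
[-0.062, -0.077, 0, 0, 0, 0.067, -0.115, -0.159, 0, 0, 0, 0.133, -0.16, -0.247, 0, 0, 0, 0.2, -0.195, -0.339, 0, 0, 0, 0.267, -0.22, -0.434, 0, 0, 0, 0.333]
[-0.015, -0.097, 0, 0, 0, 0.067, -0.02, -0.195, 0, 0, 0, 0.133, -0.015, -0.294, 0, 0, 0, 0.2, 0.0, -0.391, 0, 0, 0, 0.267, 0.026, -0.486, 0, 0, 0, 0.333]
```

Emit:
jog_arm(deltas=[-0.09,-0.035,0,0,0,0.067,-0.18,-0.08,0,0,0,0.133,-0.26,-0.135,0,0,0,0.2,-0.34,-0.195,0,0,0,0.267,-0.41,-0.265,0,0,0,0.333])

```text
time: 3.37
tool_pos: [0.4986, 0.1411, 0.1932]
tool_rot: [3.14, 0.002, 2.43]
contact_force: [4.8, -2.2, 0.8]
opening: 0.0117
```

Emit:
jog_arm(deltas=[-0.06,-0.075,0,0,0,0.067,-0.115,-0.16,0,0,0,0.133,-0.16,-0.245,0,0,0,0.2,-0.195,-0.34,0,0,0,0.267,-0.22,-0.435,0,0,0,0.333])

```text
time: 3.78
tool_pos: [0.477, 0.0976, 0.1933]
tool_rot: [3.141, 0.003, 2.953]
contact_force: [5.5, 0.7, -0.1]
opening: 0.0116
```

Emit:
jog_arm(deltas=[-0.015,-0.095,0,0,0,0.067,-0.02,-0.195,0,0,0,0.133,-0.015,-0.295,0,0,0,0.2,0,-0.39,0,0,0,0.267,0.025,-0.485,0,0,0,0.333])

```text
time: 4.2
tool_pos: [0.4798, 0.0494, 0.1932]
tool_rot: [-3.141, 0.003, -2.808]
contact_force: [4.2, 3.3, -0.3]
opening: 0.0117
```

Emit:
jog_arm(deltas=[0,0,0,0,0,0,0,0,0,0,0,0])

```text
time: 4.37
tool_pos: [0.4797, 0.0492, 0.1932]
tool_rot: [-3.141, 0.003, -2.816]
contact_force: [4.8, 1.7, 1.1]
opening: 0.0116
```

Emit:
jog_arm(deltas=[0.015,-0.055,0,0,0,0.037,0.035,-0.105,0,0,0,0.074,0.035,-0.105,0,0,0,0.074,0.035,-0.105,0,0,0,0.074])

```text
time: 4.7
tool_pos: [0.4826, 0.0393, 0.193]
tool_rot: [-3.141, 0.002, -2.7]
contact_force: [3.9, 0.5, 2.7]
opening: 0.0116
```

Emit:
jog_arm(deltas=[0,0,0,0,0,0,0,0,0,0,0,0,0,0,0,0,0,0,0,0,0,0,0,0], claw=0.4)

```text
time: 5.03
tool_pos: [0.4813, 0.0391, 0.1924]
tool_rot: [3.141, -0.002, -2.697]
contact_force: [-0.3, 0.5, 0.1]
opening: 0.0336
```

Emit:
jog_arm(deltas=[0,0,0.3,0,0,0,-0.1,0,0.6,0,0,0,-0.3,0,0.9,0,0,0,-0.4,0,1,0,0,0,-0.4,0,1,0,0,0])

```text
time: 5.45
tool_pos: [0.4415, 0.039, 0.2955]
tool_rot: [-3.139, 0.004, -2.697]
contact_force: [0.4, -0.4, 0.4]
opening: 0.0367
```

Emit:
jog_arm(deltas=[-0.2,0,0.2,0,0,0,-0.4,0,0.4,0,0,0,-0.4,0,0.4,0,0,0])

```text
time: 5.7
tool_pos: [0.4009, 0.039, 0.3349]
tool_rot: [-3.14, 0.002, -2.697]
contact_force: [0.3, -0.7, 0.4]
opening: 0.0367
```

```bash
python3 - <<'E'
from h import *
print(robot.observe()['tool_pos'])
shot('wrist','w2',None,1.4)
E
```

```text
[0.40093915 0.03901782 0.33485176]
```

View pics/w2.png

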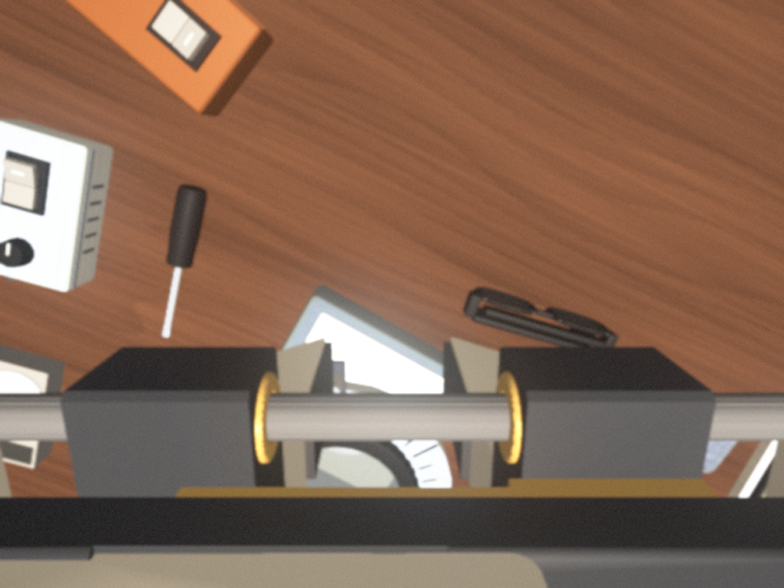

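The lever is hidden behind a finger here. The supply is at the left edge, with the rocker at (25,182). I'll move so that one picture shows both.

Emit:
jog_arm(deltas=[0.2,-0.25,0,0,0,-0.06,0.5,-0.5,0.1,0,0,-0.12,0.75,-0.75,0.1,0,0,-0.17,0.75,-0.75,0.2,0,0,-0.17], claw=0)

```text
time: 6.08
tool_pos: [0.4804, -0.0399, 0.3482]
tool_rot: [3.141, -0.005, -2.971]
contact_force: [-1.1, -0.2, -0.3]
opening: 0.0145
```

Emit:
jog_arm(deltas=[0.25,-0.25,0,0,0,0,0.5,-0.5,0,0,0,0,0.85,-0.75,0,0,0,0,0.85,-0.75,0,0,0,0,0.85,-0.75,0,0,0,0])

```text
time: 6.5
tool_pos: [0.5635, -0.1126, 0.3479]
tool_rot: [3.138, -0.006, -2.966]
contact_force: [-0.2, 0.3, -0.6]
opening: 0.0007
```

```bash
python3 - <<'E'
from h import *
o=robot.observe();print(o['tool_pos'],o['tool_rot'],o['opening'])
shot('wrist','w3',None,1.4)
print('exp pin',proj('w3',np.array([.4831,.0387,.197])),'rocker end',proj('w3',np.array([.479,-.251,.064])))
E
```

```text
[ 0.56347824 -0.11258305  0.34793464] [ 3.13833155 -0.0057084  -2.96560532] 0.0007014533294488998
exp pin (np.float64(479.9), np.float64(131.7)) rocker end (np.float64(167.8), np.float64(74.2))
```

View pics/w3.png

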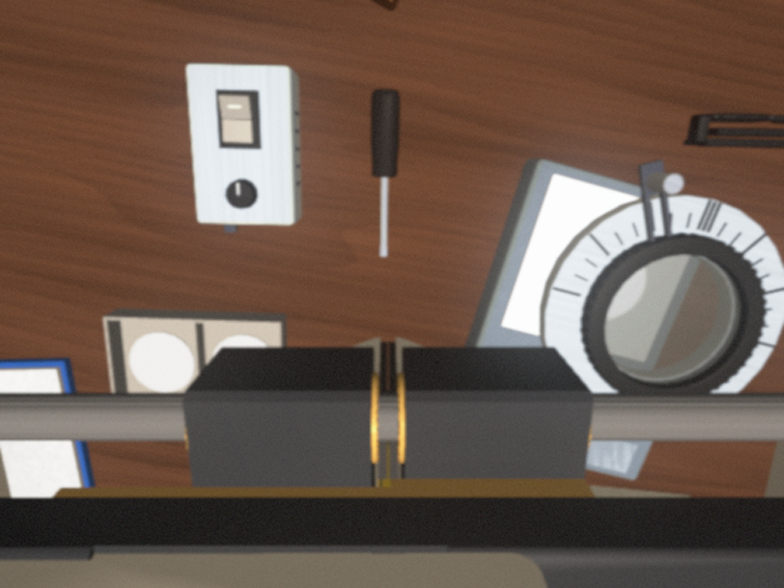

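The supply's rocker is at (239,119) and its knob at (241,193). The lever, at (655,200), covers the mark after the triple 90 at (710,215). I'll enlarge the lever and the rocker side by side.

```bash
python3 - <<'E'
from h import *
im=cv2.imread('pics/w3_full.png')
a=cv2.resize(im[105:255,380:550],None,fx=4,fy=4,interpolation=cv2.INTER_CUBIC)[:600,:560]
bb=cv2.resize(im[55:155,145:203],None,fx=4,fy=4,interpolation=cv2.INTER_CUBIC)
o=np.zeros((600,792,3),np.uint8);o[:,:560]=a;o[:400,560:]=bb
cv2.imwrite('pics/w3c.png',o)
E
```

```text
(no output)
```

View pics/w3c.png

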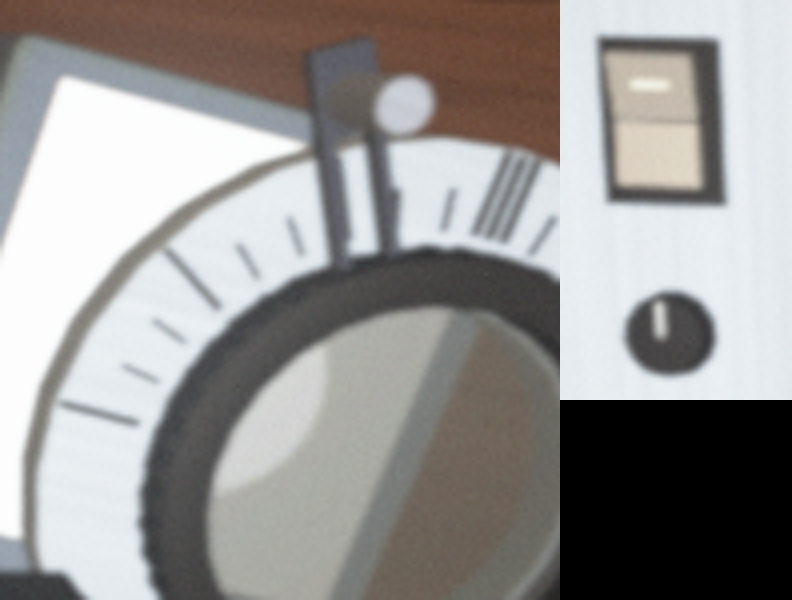

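```bash
python3 - <<'E'
from h import *
from scipy.optimize import least_squares
b=lambda u,v,z: back('w3',380+(u+.5)/4-.5,105+(v+.5)/4-.5,z)[:2]
P=np.array([b(60,404,.166),b(167,248,.166),b(520,155,.166)]);A=np.radians([180,150,90]);pin=b(405,106,.197)
f=lambda p:np.concatenate([(P-p[:2]-.081*np.c_[np.cos(A+np.pi/2+p[2]),np.sin(A+np.pi/2+p[2])]).ravel(),[np.hypot(*(pin-p[:2]))-.094]])
s=least_squares(f,[.57,.08,-.08]);p=s.x;print(p,s.fun.round(4))
d=pin-p[:2];print('pin',pin,np.hypot(*d),'scale deg',np.degrees(np.arctan2(d[1],d[0])-p[2])%360-90)
g=lambda u,v,z: back('w3',145+(u-560+.5)/4-.5,55+(v+.5)/4-.5,z)[:2]
c=np.mean([g(600,40,.055),g(718,40,.055),g(607,202,.055),g(725,202,.055)],0);k=g(670,333,.065);x=(k-c)/np.hypot(*(k-c))
print('bezel c',c,'knob',k,np.hypot(*(k-c)),'yaw',np.arctan2(x[1],x[0]),'size',np.hypot(*(g(600,40,.055)-g(607,202,.055))),'end13',c-.013*x,'end15',c-.015*x)
print('on end',g(650,85,.063))
E
```

```text
[ 0.56769635  0.07930251 -0.08147324] [ 0.0001  0.     -0.0003  0.0005  0.0003 -0.0005  0.0001]
pin [0.4825 0.0393] 0.09412023339429859 scale deg 119.8196849465495
bezel c [ 0.49005  -0.249625] knob [ 0.5479 -0.2389] 0.05883577249429133 yaw 0.18331198402702056 size 0.044195588015094905 end13 [ 0.47726781 -0.25199473] end15 [ 0.47530132 -0.25235931]
on end [ 0.4809 -0.2518]
```

The lever reads 119.8° and the refitted ring axis agrees with the first within 0.5 mm. Next I'll press the rocker at (0.476, -0.252).

Emit:
jog_arm(deltas=[-0.2,-0.3,0,0,0,0,-0.4,-0.6,-0.1,0,0,0,-0.6,-0.9,-0.3,0,0,0,-0.87,-1,-0.6,0,0,0,-0.87,-1,-0.9,0,0,0])

```text
time: 6.97
tool_pos: [0.4712, -0.2122, 0.2624]
tool_rot: [-3.14, -0.0, -2.966]
contact_force: [1.2, -0.1, 0.1]
opening: 0.0003
```

Emit:
jog_arm(deltas=[0,-0.3,-0.2,0,0,0,0,-0.4,-0.5,0,0,0,0,-0.4,-0.8,0,0,0,0,-0.4,-1,0,0,0,0,-0.4,-1,0,0,0])

```text
time: 7.38
tool_pos: [0.4724, -0.2487, 0.1586]
tool_rot: [3.135, -0.006, -2.963]
contact_force: [0.0, 0.7, -1.7]
opening: 0.0002
```

Emit:
jog_arm(deltas=[0,0,-0.2,0,0,0,0,0,-0.4,0,0,0,0,0,-0.55,0,0,0,0,0,-0.55,0,0,0])

```text
time: 7.72
tool_pos: [0.474, -0.2495, 0.1065]
tool_rot: [3.139, -0.002, -2.963]
contact_force: [-0.1, 1.1, -0.1]
opening: 0.0005
```

Emit:
jog_arm(deltas=[0.02,-0.02,-0.1,0,0,0,0.02,-0.02,-0.2,0,0,0,0.02,-0.02,-0.28,0,0,0,0.02,-0.02,-0.28,0,0,0])

```text
time: 8.05
tool_pos: [0.4764, -0.2526, 0.0785]
tool_rot: [3.14, -0.001, -2.963]
contact_force: [0.2, 0.1, 0.6]
opening: 0.0003
```

Emit:
jog_arm(deltas=[0,0,-0.02,0,0,0,0,0,-0.04,0,0,0,0,0,-0.05,0,0,0,0,0,-0.05,0,0,0])

```text
time: 8.38
tool_pos: [0.477, -0.2533, 0.075]
tool_rot: [-3.141, 0.0, -2.963]
contact_force: [-1.0, 0.1, 1.6]
opening: 0.0004
```

Emit:
jog_arm(deltas=[0,0,-0.01,0,0,0,0,0,-0.02,0,0,0,0,0,-0.02,0,0,0])

```text
time: 8.63
tool_pos: [0.4769, -0.2532, 0.0727]
tool_rot: [-3.141, -0.0, -2.963]
contact_force: [-1.4, -0.8, 1.4]
opening: 0.0008
```

Contact has begun, so I'll go on in small steps until the force rises at the stop.

Emit:
jog_arm(deltas=[0,0,-0.01,0,0,0,0,0,-0.02,0,0,0,0,0,-0.02,0,0,0])

```text
time: 8.88
tool_pos: [0.4771, -0.2532, 0.0712]
tool_rot: [-3.141, 0.0, -2.963]
contact_force: [-2.2, 0.6, 6.3]
opening: 0.0003
```

Emit:
jog_arm(deltas=[0,0,-0.01,0,0,0,0,0,-0.01,0,0,0,0,0,-0.01,0,0,0])

```text
time: 9.13
tool_pos: [0.4771, -0.2533, 0.071]
tool_rot: [-3.141, 0.001, -2.963]
contact_force: [-4.9, 1.2, 13.3]
opening: 0.0005
```

Force jumps to 13 N with the tip at 60 mm, so the rocker is at its stop. I'll retract to a clear place and check.

Emit:
jog_arm(deltas=[0,0,0.2,0,0,0,0,0,0.5,0,0,0,0,0,0.8,0,0,0,0,0,1,0,0,0,0,0,1,0,0,0])

```text
time: 9.55
tool_pos: [0.4792, -0.2543, 0.1741]
tool_rot: [-3.136, 0.006, -2.963]
contact_force: [0.1, -0.9, 0.6]
opening: 0.0004
```

Emit:
jog_arm(deltas=[0.1,0.3,0.3,0,0,0,0.3,0.5,0.6,0,0,0,0.5,0.7,0.9,0,0,0,0.8,0.9,1,0,0,0,0.8,0.9,1,0,0,0])

```text
time: 9.97
tool_pos: [0.5618, -0.1598, 0.2721]
tool_rot: [-3.14, 0.007, -2.959]
contact_force: [-2.1, -0.4, -0.6]
opening: 0.0004
```

Emit:
jog_arm(deltas=[0,0.2,0.3,0,0,0,0.1,0.4,0.7,0,0,0,0.1,0.5,0.7,0,0,0,0.1,0.5,0.7,0,0,0])

```text
time: 10.3
tool_pos: [0.5681, -0.1112, 0.341]
tool_rot: [-3.141, 0.004, -2.961]
contact_force: [0.3, -0.5, 0.0]
opening: 0.0006
```

```bash
python3 - <<'E'
from h import *
print(robot.observe()['tool_pos'])
shot('wrist','w4')
im=cv2.imread('pics/w4_full.png')
a=cv2.resize(im[105:255,380:550],None,fx=4,fy=4,interpolation=cv2.INTER_CUBIC)[:600,:560]
bb=cv2.resize(im[55:155,145:203],None,fx=4,fy=4,interpolation=cv2.INTER_CUBIC)
o=np.zeros((600,792,3),np.uint8);o[:,:560]=a;o[:400,560:]=bb
cv2.imwrite('pics/w4c.png',o)
E
```

```text
[ 0.56813169 -0.11121536  0.34102037]
```

View pics/w4c.png

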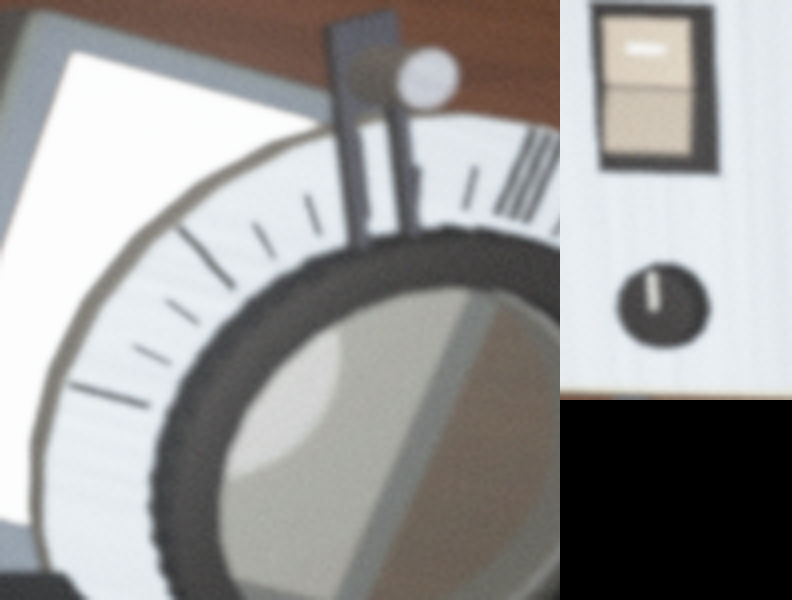

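The rocker's shading has swapped: the on end is now bright, so it lies level. The lever stands as before. I'll check the supply position and hand in.

```bash
python3 - <<'E'
from h import *
g=lambda u,v,z: back('w4',145+(u-560+.5)/4-.5,55+(v+.5)/4-.5,z)[:2]
print('knob',g(663,306,.065),'bezel',np.mean([g(592,5,.055),g(712,5,.055),g(600,168,.055),g(719,172,.055)],0))
b=lambda u,v,z: back('w4',380+(u+.5)/4-.5,105+(v+.5)/4-.5,z)[:2]
pin=b(429,78,.197);d=pin-[.5677,.0793];print('pin',pin,np.degrees(np.arctan2(d[1],d[0])+.0815)%360-90)
print(robot.hand_in())
E
```

```text
knob [ 0.5479 -0.2392] bezel [ 0.489775 -0.24995 ]
pin [0.4822 0.0383] 120.2888222456651
the job is handed in; nothing more can be done
None
```

I set the lever to the 120 mark and pressed the rocker fully on, then handed the job in at about 10.4 s of the allowed 64 s.

- **Lever:** I gripped the pin softly and led it round from about 23°. Two wrist pictures taken afterwards put it at 119.8° and 120.3°, both within the three-degree limit.
- **Rocker:** I pressed the on end with closed fingertips until the force rose to about 13 N at 60 mm above the desk. The last picture shows its two faces with their shading swapped, which fits the on end lying level.
- **Movement:** The supply measured within 0.5 mm of where it was before the press. The ring axis measured within 0.5 mm before and after the lever was turned. The glass, lens and other things were not touched, as far as the pictures and forces show; I did not measure their positions again.
- **Finish:** The arm ended clear of everything, with the tool at 0.34 m height.

No check failed. The first top-camera estimates were about 3 mm off from the wrist-camera ones, so I used the wrist-camera values.

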